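# Seat the insert, then lift the oiled bush with tongs

### The job

At the kitting bench an oiled bush stands on the grey carrier block, and the metal insert beside it has worked up out of its recess, in the way of the tongs. First push the insert down until it is fully flush with the block's top; then take the spring tongs from their rest, close their tips on the bush and lift it at least 12 cm above where it stood. Never touch the bush with the gripper itself, leave the tape roll, the tin and the carton where they are, and finish while still holding the bush up, still, in the tongs' tips.

Things in the scene. Friction and masses are not known exactly. Their poses are not given: they have to be found in the camera images.
- carrier: fixed grey plastic block, 110 mm along x, 170 mm along y, 50 mm high. Origin: on the bench under the middle of its front edge (nearest the robot); it reaches from x = 0 to +110 mm and y = -85 to +85 mm; z up. Its front side is free for the hand with the tongs. The insert's recess is centred at x = +30, y = +47 mm.
- insert (a joint): how far the insert stands proud of the carrier's top, m: 0 is flush (a hard stop), at most 0.016. Slides straight up and down, held by friction: about 6 N pushes it, plus a little for speed; it stays where it is left.
- insert_top (a point): centre of the top face of the insert, a plain aluminium block 36 x 36 mm in its recess (1 mm gap all round)
- bush_center (a point): centre (half-way up) of the upright steel flanged bush that stands loose on the carrier near x = +30, y = -2 mm of it: body 26 mm in diameter, 36 mm high in all, with a flange 34 mm in diameter and 4 mm thick at its foot; about 60 g
- bush: the same bush; origin at the centre of its underside, z up along its axis
- rest: fixed tongs rest: base plate 190 x 100 x 6 mm with two flat-topped bars across it, 100 mm long in y, 24 mm wide, tops 40 mm above the bench, centred at x = -135 and x = +5 mm in its frame, leaving 116 mm free between them for the fingers. Origin on the bench.
- tongs_grip (a point): where to grip the spring tongs: on their centre line between the two black thumb plates (60 mm long, 20 mm high), half-way up. x runs from hinge (95 mm behind) to tips, z up. Across the plates: 54 mm open, 40 mm when closed on the bush, 29 mm shut. Squeezing along y closes the tips against a spring (3 N at first, 6 N at the bush); held at 46 to 49 mm they can be carried with the mouth open.
- tongs_tips (a point): point midway between the tips of the open tongs, half-way up, where the bush should come: 90 mm ahead of tongs_grip along x. The tips are flat rubber pads 26 mm long, 20 mm high, 54 mm apart inside when open. It lies up to 14 mm right of the true middle once closed on the bush.
- tongs: the same steel tongs, about 95 g, 195 mm long, arms 20 mm high on edge, lying level across the two bars of the rest, hinge towards the robot. Origin 10 mm below tongs_grip, same axes. The frame and both points are fixed to the left (+y) arm, so they turn by up to 0.08 rad to the right as the tongs close.
- jaw (a joint): closing angle between the two arms of the tongs, rad: 0 open (spring stop), about 0.15 with the tips closed on the bush, 0.27 at most
- tape: bystander: roll of tape, 90 mm in diameter, 24 mm high; origin at the centre of its underside
- tin: bystander: metal tin, 64 mm in diameter, 70 mm high; origin at the centre of its underside
- carton: bystander: small cardboard carton 90 x 70 x 50 mm; origin at the centre of its underside

How it is judged (in metres and radians):
On the way, in this order (a step that is already met when the one before it is completed fails the run):
1. the insert is pushed flush while the bush still stands on the carrier (value of joint insert below 0.0015 m and height (world z) of bush_center below 0.085 m and angle between bush's own z axis and vertical below 0.2 rad), for 0.1 s.
2. the tongs are closed on the bush and have lifted it (contact force between tongs and bush above 1 N and height (world z) of bush_center above 0.1 m and distance between bush_center and tongs_tips below 0.028 m), for 0.2 s.
At the end, for the whole second after the job is handed in: Insert flush within 1.5 mm; gripper holds the tongs, closed on the bush (centre within 28 mm of the tips point, angle 0.09 to 0.21 rad, over 1 N); bush at least 10 cm above where it stood, untouched by the robot, slower than 0.05 m/s (value of joint insert below 0.0015 m and height (world z) of bush_center above 0.168 m and distance between bush_center and tongs_tips below 0.028 m and contact force between tongs and bush above 1 N and value of joint jaw between 0.09 and 0.21 rad and contact force between the fingers and tongs above 2 N and contact force between the arm and bush below 0.2 N and linear speed of bush below 0.05 m/s); the arm keeps its last pose, push and grip.
It fails at once if the gripper or arm touches the bush (contact force between the arm and bush above 0.5 N).
It fails at once if the tape roll, the tin or the carton is moved by more than 3 cm (distance of any of tape, tin, carton from where it was at the start of the episode above 0.03 m).
It also fails if it takes over 54 s, if anything falls off the work surface, if the arm or the gripper's body presses on something with over 40 N, if the wrist force passes 120 N, or if a joint passes its speed limit or range.

### The arm

A 6-joint arm with a two-finger parallel gripper is mounted at the origin on the work surface. World frame = base frame: x ahead of the robot, y to its left, z up, the work surface at z = 0. Lengths are in mm, angles in rad, forces in N, time in s.
With the tool pointing down it reaches from about 275 to 1000 mm from the base axis. Payload 8.4 kg.
Tool frame: the origin (TCP) lies on the centre line of the jaws, within the pads' length; the fingertips stand 17 mm ahead of it and the grasp point (between the pads) lies 2 mm behind it (r.tcp_to_tips is the z of the fingertips in the tool frame, in mm); z points along the fingers, y is the direction in which the jaws open and shut (so a half turn about z gives the same grasp; the last joint's range is limited). The gripper opens to 85 mm and grips with 20 to 120 N. Pads are 22 mm wide; open, the fingers measure 114 mm over their backs; the gripper's body (76 mm by 85 mm) begins 54 mm behind the grasp point. The pads swing forward as they close: fully open they stand 13 mm farther back than shut.
Start: joints at [-1.14, 0.353, 1.633, -0, 1.155, -0.002], TCP at [262.133, -567.375, 248.281] pointing down, gripper open.
Joint ranges: [-2.63, 2.63], [-0.92, 2.1], [0.06, 2.66], [-1.3, 4.44], [0, 2.69], [-3.02, 3.02]. Speed limits (rad/s): [2.22, 2.22, 2.79, 3.14, 3.14, 3.14].

### API

Orientations are given as [roll, pitch, yaw] about the fixed x, y, z axes, in that order (R = Rz(yaw) Ry(pitch) Rx(roll)).
In Python, from rig import r, cams, job gives the robot as it stands.
- The arm moves only by the tool drive_tool, never from a script. Its argument "deltas" is a list of rows, each a list of 4 numbers: the shift along the tool's x, y, z in cm, then the turn about the tool's z in rad. In form: [[x, y, z, roll], ...]. A call has 1 to 12 rows; each row shifts and turns the commanded pose from where the row before left it, along the tool's axes as they then stand; what a row does not reach is not made up. A row lasts 1/12 s, in which the tool goes at most 41.7 mm and 7.16 degrees, less where a joint would pass 70% of its speed; a pose out of reach is approached as far as the arm can. A call with a gripper value outside its range is refused whole. "jaw" is the closure, from 0 (fully open) to 1 (shut), set as the call begins (left out, the last holds). The fingers move at their own pace and stop on an object; "force" is the grip in N (left out, the last holds). Time passes only in rows, so rows that do not move let the fingers close. It gives the time, the measured TCP pose, the force and the opening at its end, in the units of the state.
- r.sense(): the state, without advancing time (a new reading comes with each control period).
- cams.grab_frame(name): name is "scene" or "top" or "wrist"; returns (picture, depth): 400x640x3 uint8, red, green, blue; 400x640 float32, mm along the optical axis (not along the pixel's ray), 0 where there is no reading.
- cams.camera_params(name): a dict with "fx", "fy", "cx", "cy" (pixels), "k1" (the pictures are not rectified: a ray, as slopes to the right and down, at radius r is drawn at 1 + k1 r^2 times it, then the intrinsics apply), "R" (3x3) and "t" (3): a world point X has camera coordinates R X + t. Camera axes: x right, y down, z forward; pixel columns grow to the right and rows downward; lengths in mm; the calibration is good to about 2 mm. A picture is of the moment at which its call begins: read the wrist's pose just before it. camera_params takes no time and is no camera call; for the wrist camera it gives the pose at the moment of the call.
- job.sign_off(): hands the job in, once; it reports no verdict.
The state is a dict: "clock": time; "qpos": joint angles; "qvel": joint speeds; "joint_efforts": joint torques, N m; "eef_pos": TCP position; "tcp_rot": TCP orientation; "contact_force": force on the tool from outside, world axes, zero at the start; "wrist_torque": the same for the moment, N m; "opening": opening from 0.0 (shut) to 1.0 (fully open).
Only numpy, scipy, OpenCV 4.12 (cv2) and the standard library are available. Lean on these libraries where they do the work, as an engineer would, in place of code of your own. Each camera call takes 0.05 s, during which the arm holds its last target. There are 200 camera calls.

## Working session

There is one attempt and no reset: what is moved stays moved. The work goes in short steps, Python scripts to look and compute and a tool call to move; the robot and the scene stay as the last step left them, time stands still between calls to the robot, and variables do not carry over. Pictures are saved under pics/ and viewed, about 8 in all and at most 12, crops included, and the job is handed in when it is done.

Besides the shell and the picture viewer there is one more tool, called after "Call:" as a command line: name --pt "numbers of a row" for each row, then --argument value for the rest. drive_tool: Moves the arm, as the interface text tells. Its arguments: {"type":"object","properties":{"deltas":{"type":"array"},"jaw":{"type":"number"},"force":{"type":"number"}},"required":["deltas"]}

```bash
ls; mkdir -p pics; cat > h.py <<'E'
import numpy as np, cv2
from rig import r, cams, job
def grab(n,save=None):
    p=cams.camera_params(n); im,d=cams.grab_frame(n)
    if save: cv2.imwrite('pics/'+save,im[:,:,::-1])
    return im,d,p
def rays(uv,p):
    K=np.array([[p['fx'],0,p['cx']],[0,p['fy'],p['cy']],[0,0,1.]])
    s=cv2.undistortPoints(np.array(uv,float).reshape(-1,1,2),K,np.array([p['k1'],0,0,0.])).reshape(-1,2)
    R=np.array(p['R']);t=np.array(p['t'])
    return -R.T@t, np.c_[s,np.ones(len(s))]@R
def onz(uv,z,p):
    c,d=rays(uv,p); return c+d*((z-c[2])/d[:,2])[:,None]
def cloud(d,p):
    v,u=np.mgrid[0:d.shape[0],0:d.shape[1]]
    c,dd=rays(np.c_[u.ravel(),v.ravel()],p)
    return (c+dd*d.reshape(-1,1)).reshape(*d.shape,3)
E
python3 - <<'E'
from h import *
a,d,p=grab('top','top1.png'); b,e,q=grab('scene','scene1.png')
np.savez('top1.npz',a=a,d=d); np.savez('scene1.npz',a=b,d=e)
print(r.sense()); print(p);print(q); print(cams.camera_params('wrist'))
E
```

```text
pics
{'clock': 0.1, 'qpos': array([-1.14038069e+00,  3.53583176e-01,  1.63407970e+00,  1.81583414e-05,
        1.15518992e+00, -2.38413679e-03]), 'qvel': array([-0.00034446, -0.00096615, -0.0017205 , -0.0014352 ,  0.00192346,
        0.00017838]), 'joint_efforts': array([-1.92039961e-04, -6.06357694e+01, -3.42818069e+01, -6.67173299e-05,
        3.91043068e-03, -2.79041711e-05]), 'eef_pos': array([ 261.974664  , -566.98858447,  247.6255313 ]), 'tcp_rot': array([-3.14033256e+00, -1.96075893e-05,  4.32792420e-01]), 'contact_force': array([-0.25019981, -0.38680822,  0.60894633]), 'wrist_torque': array([-0.01192318, -0.03271465,  0.02971533]), 'opening': 0.9978258843331856}
{'fx': 421.3181716218246, 'fy': 421.3181716218246, 'cx': 323.5692909796871, 'cy': 198.35251039874365, 'k1': -0.09834059291108946, 'R': array([[ 0.01912976, -0.99974419,  0.01206676],
       [-0.99759481, -0.01989007, -0.06640018],
       [ 0.0666232 , -0.01076752, -0.99772011]]), 't': array([-114.95940846,  580.89941994, 1091.65330439])}
{'fx': 364.41175456423485, 'fy': 364.41175456423485, 'cx': 317.38062966607487, 'cy': 200.46430193435842, 'k1': -0.04580717689140281, 'R': array([[-0.80676454,  0.59057771, -0.0186801 ],
       [ 0.48557292,  0.6446451 , -0.5904673 ],
       [-0.33667479, -0.48543863, -0.80684535]]), 't': array([ 518.13373887, -155.37268879,  988.11475884])}
{'fx': 277.394229094076, 'fy': 277.394229094076, 'cx': 318.7804156388002, 'cy': 202.80399207809344, 'k1': -0.04416017262176186, 'R': array([[ 0.41889675, -0.90803286, -0.00135522],
       [-0.87022049, -0.40187834,  0.28497384],
       [-0.25931025, -0.11819528, -0.95853434]]), 't': array([-626.63271921,  -37.40041911,  379.54725662])}
```

View pics/top1.png

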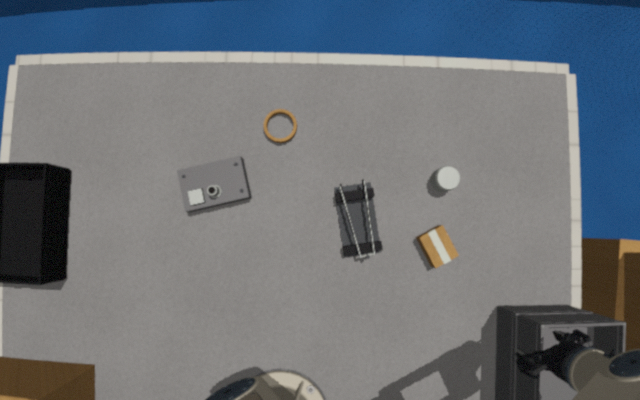

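View pics/scene1.png

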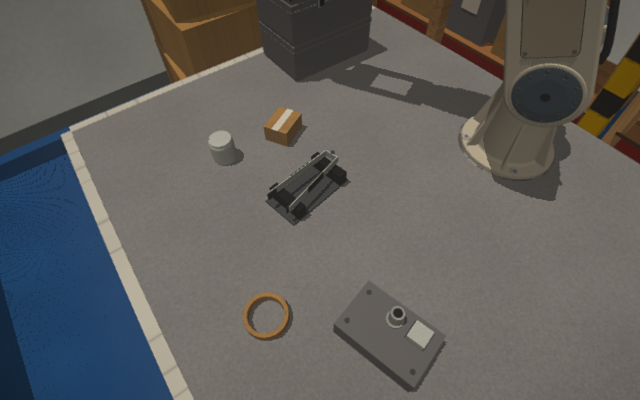

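The top view shows the carrier at px (214,185), the bush at (213,190) and the insert at (195,197). The tongs lie on the rest around (358,220), with the hinge at (361,256). The scene view agrees.

```bash
cat > m.py <<'E'
from h import *
p=cams.camera_params('top'); z=np.load('top1.npz'); a,d=z['a'],z['d']
C=cloud(d,p); Z=C[:,:,2]
def reg(m,n):
    k,l,s,_=cv2.connectedComponentsWithStats(m.astype(np.uint8))
    i=1+np.argmax(s[1:,4]); return l==i
# carrier: top height 40..56 in window
w=np.zeros(Z.shape,bool); w[145:225,165:265]=1
m=reg(w&(Z>40)&(Z<75),0)
v,u=np.nonzero(m); P=onz(np.c_[u,v],50,p)[:,:2]
rc=cv2.minAreaRect(P.astype(np.float32)); print('carrier',rc,cv2.boxPoints(rc))
g=cv2.cvtColor(a,cv2.COLOR_RGB2GRAY)
w=np.zeros(Z.shape,bool); w[180:215,180:206]=1
mi=reg(w&(g>170),0); v,u=np.nonzero(mi); zi=np.median(Z[mi]); P=onz(np.c_[u,v],zi,p)
print('insert',zi,np.median(Z[m]),P.mean(0),cv2.minAreaRect(P[:,:2].astype(np.float32)))
w=np.zeros(Z.shape,bool); w[178:200,204:224]=1
mb=w&(Z>75); print('bush',mb.sum(),Z[mb].max(),C[mb].mean(0))
w=np.zeros(Z.shape,bool); w[170:270,325:390]=1
mt=w&(Z>20); print('restZ',np.percentile(Z[mt],[10,30,50,70,90]))
for n,(u0,u1,v0,v1) in dict(tape=(255,305,100,150),tin=(425,470,160,200),carton=(410,465,220,275)).items():
    w=np.zeros(Z.shape,bool); w[v0:v1,u0:u1]=1; k=w&(Z>14); print(n,C[k].mean(0))
cv2.imwrite('pics/crop.png',cv2.resize(a[170:270,320:400,::-1],None,fx=6,fy=6,interpolation=cv2.INTER_CUBIC))
E
python3 m.py
```

```text
carrier ((614.2596435546875, 184.8920135498047), (112.56562042236328, 170.10867309570312), 14.107219696044922) [[538.94336  253.66301 ]
 [580.40515   88.684586]
 [689.5759   116.12102 ]
 [648.11414  281.09943 ]]
insert 60.92083071471416 50.251000426320616 [579.42017851 224.47862053  60.92083071] ((579.3544311523438, 224.4951171875), (33.8013801574707, 32.4395637512207), 13.616602897644043)
bush 96 1129.1234614534465 [592.91645795 172.82098893  96.57985119]
restZ [37.29132944 39.41633266 41.37889816 52.02651682 61.08601933]
tape [767.91962489  13.83738742  61.65255976]
tin [ 636.11515849 -411.21189005   73.04154708]
carton [ 463.78272041 -396.13123073   59.4437834 ]
```

View pics/crop.png

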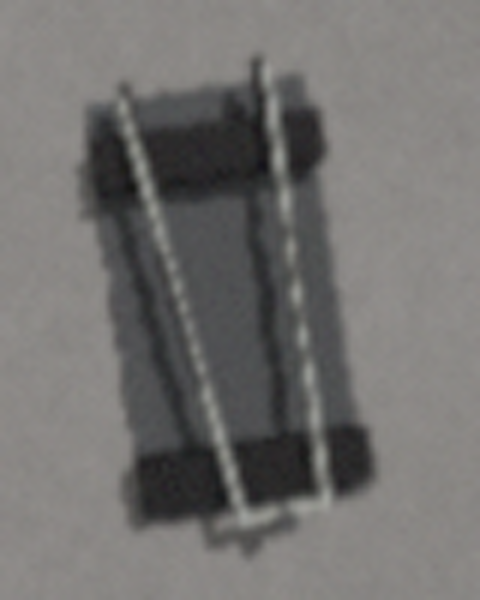

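The crop shows the tongs from their hinge (crop px about 285,505) to tips at (125,95) and (265,70). I'll turn that into a pose and get the wrist camera's offset.

```bash
cat >> h.py <<'E'
def move(goal,yaw=None):
    "print tool-frame shift (cm) and turn to reach world goal (tcp mm), tool down"
    from scipy.spatial.transform import Rotation as Ro
    s=r.sense(); R=Ro.from_euler('xyz',s['tcp_rot']).as_matrix()
    print('tcp',s['eef_pos'].round(1),s['tcp_rot'].round(3),'F',s['contact_force'].round(1),'t',round(s['clock'],2),'op',round(s['opening'],3))
    print('shift cm',(R.T@(np.array(goal)-s['eef_pos'])/10).round(2), 'turn',None if yaw is None else round(s['tcp_rot'][2]-yaw,3))
E
python3 - <<'E'
from h import *
p=cams.camera_params('top')
px=lambda c:(np.array(c,float)+.5)/6-.5+[320,170]
P=onz([px(c) for c in [(125,95),(265,70),(240,515),(325,500)]],60,p); print(P.round(1))
w=cams.camera_params('wrist'); c=-w['R'].T@w['t']; s=r.sense()
from scipy.spatial.transform import Rotation as Ro
R=Ro.from_euler('xyz',s['tcp_rot']).as_matrix(); print('cam in tool',R.T@(c-s['eef_pos']),R.T@w['R'].T)
E
```

```text
[[ 614.3 -145.5   60. ]
 [ 626.2 -205.    60. ]
 [ 437.5 -197.    60. ]
 [ 444.4 -232.9   60. ]]
cam in tool [  71.94061756    2.43612014 -125.99422368] [[-5.62028664e-04 -9.58529693e-01 -2.84992126e-01]
 [ 9.99999838e-01 -5.11615258e-04 -2.51340826e-04]
 [ 9.51113255e-05 -2.84992220e-01  9.58529825e-01]]
```

Call:
drive_tool --pt "3.3 -1.9 0 0" --pt "3.3 -1.9 0 0" --pt "3.3 -1.9 0 0" --pt "3.3 -1.9 0 0" --pt "3.3 -1.9 0 0" --pt "3.3 -1.9 0 0" --pt "3.3 -1.9 0 0" --pt "3.3 -1.9 0 0" --pt "3.3 -1.9 0 0" --pt "3.3 -1.9 0 0" --pt "3.3 -1.9 0 0" --pt "3.3 -1.9 0 0" --jaw 1

```text
clock: 1.1
eef_pos: [526.6, -192.5, 248.1]
tcp_rot: [-3.141, 0.0, 0.433]
contact_force: [0.2, 0.2, 1.4]
opening: 0.001
```

Call:
drive_tool --pt "0 0 0 0" --pt "0 0 0 0"

```text
clock: 1.27
eef_pos: [526.7, -192.5, 247.9]
tcp_rot: [-3.141, 0.0, 0.436]
contact_force: [0.3, -1.0, -0.6]
opening: -0.003
```

```bash
python3 - <<'E'
from h import *
a,d,p=grab('wrist','w1.png'); np.savez('w1.npz',a=a,d=d,**p); move((579,224.3,200),1.817)
E
```

```text
tcp [ 525.9 -193.7  247.9] [-3.141e+00  1.000e-03  4.350e-01] F [ 0.5 -0.1 -0.5] t 1.32 op -0.001
shift cm [ 22.43 -35.67   4.78] turn -1.382
```

View pics/w1.png

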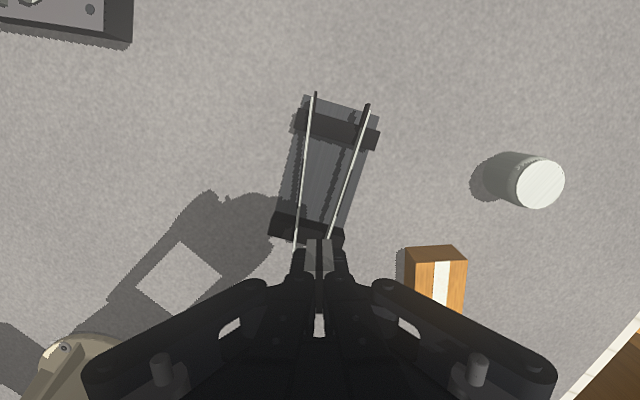

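The wrist view shows the tongs' tips at (315,95) and (367,105); the arms run down to the hinge behind the fingers. Next I go over the insert.

Call:
drive_tool --pt "1.87 -2.97 0 0" --pt "1.87 -2.97 0 0" --pt "1.87 -2.97 0 0" --pt "1.87 -2.97 0 0" --pt "1.87 -2.97 0 0" --pt "1.87 -2.97 0 0" --pt "1.87 -2.97 0 0" --pt "1.87 -2.97 0 0" --pt "1.87 -2.97 0 0" --pt "1.87 -2.97 0 0" --pt "1.87 -2.97 0 0" --pt "1.87 -2.97 0 0"

```text
clock: 2.32
eef_pos: [580.4, 223.2, 248.2]
tcp_rot: [3.141, 0.001, 0.431]
contact_force: [1.5, -0.3, -0.4]
opening: -0.0
```

Call:
drive_tool --pt "0 0 0 -0.115" --pt "0 0 0 -0.115" --pt "0 0 0 -0.115" --pt "0 0 0 -0.115" --pt "0 0 0 -0.115" --pt "0 0 0 -0.115" --pt "0 0 0 -0.115" --pt "0 0 0 -0.115" --pt "0 0 0 -0.115" --pt "0 0 0 -0.115" --pt "0 0 0 -0.115" --pt "0 0 0 -0.115"

```text
clock: 3.32
eef_pos: [580.5, 221.4, 248.1]
tcp_rot: [-3.141, 0.0, 1.817]
contact_force: [0.4, 1.0, 0.0]
opening: 0.0
```

Call:
drive_tool --pt "0 0 0 0" --pt "0 0 0 0"

```text
clock: 3.48
eef_pos: [580.4, 221.9, 248.1]
tcp_rot: [-3.141, 0.0, 1.808]
contact_force: [-0.2, 0.3, 0.7]
opening: -0.002
```

```bash
python3 - <<'E'
from h import *
a,d,p=grab('wrist','w2.png'); np.savez('w2.npz',a=a,d=d,**p); move((579,224.3,90),1.817)
z=np.load('w1.npz'); print(onz([(315,95),(367,105),(296,248),(329,236)],60,z).round(1))
E
```

```text
tcp [580.4 222.2 248.2] [-3.141  0.     1.807] F [ 0.5  0.  -0.4] t 3.53 op -0.002
shift cm [ 0.24 -0.08 15.82] turn -0.01
[[ 615.  -149.5   60. ]
 [ 629.5 -204.4   60. ]
 [ 443.1 -202.8   60. ]
 [ 475.  -232.9   60. ]]
```

View pics/w2.png

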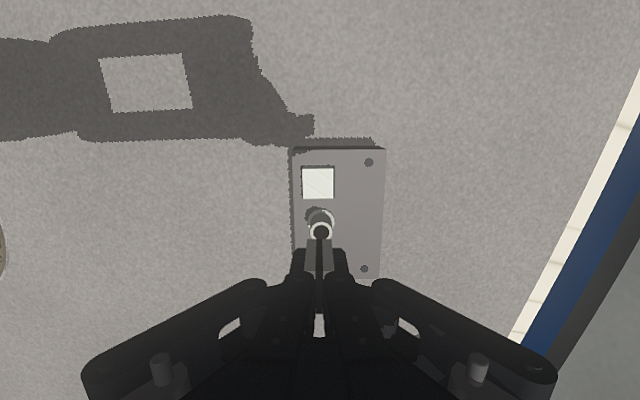

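The wrist view shows the insert at (318,183), the bush's top at (321,231) and its flange at about (320,215).

```bash
python3 - <<'E'
from h import *
z=np.load('w2.npz'); a,d=z['a'],z['d']; g=cv2.cvtColor(a,cv2.COLOR_RGB2GRAY)
w=np.zeros(g.shape,np.uint8); w[160:204,295:342]=1; v,u=np.nonzero(w&(g>200)); P=onz(np.c_[u,v],60.5,z)
print('ins',cv2.minAreaRect(P[:,:2].astype(np.float32)))
C=cloud(d,z); print('ins z',np.median(C[178:188,312:324,2]),'block z',np.median(C[190:220,350:375,2]))
c=cv2.HoughCircles(cv2.resize(g[205:255,295:350],None,fx=4,fy=4,interpolation=cv2.INTER_CUBIC),cv2.HOUGH_GRADIENT,1,30,param1=120,param2=15,minRadius=25,maxRadius=60)
if c is not None:
  for x,y,rr in c[0][:3]: uv=[(x+.5)/4-.5+295,(y+.5)/4-.5+205]; print(uv,rr/4,onz([uv],86,z).round(1))
# carrier outline from dark edges
w=np.zeros(g.shape,bool); w[140:290,280:395]=1
m=w&(abs(C[:,:,2]-50)<5); v,u=np.nonzero(m); P=onz(np.c_[u,v],50,z); print(cv2.boxPoints(cv2.minAreaRect(P[:,:2].astype(np.float32))))
E
```

```text
ins ((578.3665771484375, 221.3335418701172), (34.413360595703125, 34.45426940917969), 14.298437118530273)
ins z 61.353025260143426 block z 50.233952999406114
[np.float32(321.0), np.float32(233.0)] 11.65 [[594.6 172.9  86. ]]
[np.float32(320.5), np.float32(222.25)] 13.475 [[591.  185.3  86. ]]
[[539.8025  252.14914]
 [581.21533  86.41637]
 [688.3502  113.18692]
 [646.9374  278.91968]]
```

Call:
drive_tool --pt "0 -0.05 2.6 0" --pt "0 -0.05 2.6 0" --pt "0 -0.05 2.6 0" --pt "0 -0.05 2.6 0" --pt "0 0 2.6 0" --pt "0 0 1.8 0" --pt "0 0 0 0" --pt "0 0 0.8 0" --pt "0 0 0.3 0" --pt "0 0 0.2 0" --pt "0 0 0.2 0" --pt "0 0 0.2 0"

```text
clock: 4.53
eef_pos: [578.9, 223.1, 84.1]
tcp_rot: [3.14, -0.0, 1.812]
contact_force: [-0.1, 0.1, 0.3]
opening: 0.002
```

Call:
drive_tool --pt "0 0 0.15 0" --pt "0 0 0.15 0" --pt "0 0 0.15 0" --pt "0 0 0 0"

```text
clock: 4.87
eef_pos: [578.2, 222.8, 78.6]
tcp_rot: [-3.141, 0.0, 1.813]
contact_force: [0.6, 0.7, -0.4]
opening: -0.0
```

Call:
drive_tool --pt "0 0 0.15 0" --pt "0 0 0.15 0" --pt "0 0 0.15 0" --pt "0 0 0.15 0" --pt "0 0 0.15 0" --pt "0 0 0.15 0" --pt "0 0 0 0"

```text
clock: 5.45
eef_pos: [578.3, 222.9, 69.9]
tcp_rot: [3.141, -0.0, 1.813]
contact_force: [-0.2, -0.6, 1.9]
opening: -0.001
```

Call:
drive_tool --pt "0 0 0.1 0" --pt "0 0 0.1 0" --pt "0 0 0 0" --pt "0 0 0 0"

```text
clock: 5.78
eef_pos: [578.3, 222.9, 67.9]
tcp_rot: [3.141, -0.0, 1.813]
contact_force: [-2.1, 0.4, 4.0]
opening: 0.004
```

Call:
drive_tool --pt "0 0 0.1 0" --pt "0 0 0 0" --pt "0 0 0 0"

```text
clock: 6.03
eef_pos: [578.3, 222.9, 67.0]
tcp_rot: [3.141, -0.0, 1.813]
contact_force: [-2.4, -0.7, 5.2]
opening: 0.004
```

Call:
drive_tool --pt "0 0 0.1 0" --pt "0 0 0 0" --pt "0 0 0 0"

```text
clock: 6.28
eef_pos: [578.4, 222.9, 66.9]
tcp_rot: [3.141, -0.0, 1.813]
contact_force: [-4.7, -1.9, 14.8]
opening: 0.002
```

A hard stop at TCP z 66.9 with 15 N puts the tips at 50 mm, which is flush. I'll retreat up and turn back towards the tongs (target yaw about 0.2).

Call:
drive_tool --pt "0 0 -1.0 0" --pt "0 0 -2.5 0" --pt "0 0 -2.5 0" --pt "0 0 -2.5 0" --pt "0 0 -2.5 0" --pt "0 0 -2.5 0" --pt "0 0 -2.5 0" --pt "0 0 -2.0 0" --pt "0 0 0 0" --jaw 0

```text
clock: 7.03
eef_pos: [580.4, 223.7, 250.6]
tcp_rot: [3.135, -0.001, 1.813]
contact_force: [1.1, -0.3, -0.2]
opening: 0.995
```

```bash
python3 - <<'E'
from h import *
a,d,p=grab('wrist','w3.png'); C=cloud(d,p); np.savez('w3.npz',a=a,d=d,**p)
g=cv2.cvtColor(a,cv2.COLOR_RGB2GRAY)
w=np.zeros(g.shape,np.uint8); w[150:212,285:350]=1; k=(w>0)&(g>200); print(k.sum(),'insert z',np.median(C[k],0),'block',np.median(C[190:220,350:375,2]))
E
```

```text
814 insert z [578.64279813 221.969445    50.22217819] block 50.27195805274883
```

Call:
drive_tool --pt "-3.3 -1.5 0 0" --pt "-3.3 -1.5 0 0" --pt "-3.3 -1.5 0 0" --pt "-3.3 -1.5 0 0" --pt "-3.3 -1.5 0 0" --pt "-3.3 -1.5 0 0" --pt "-3.3 -1.5 0 0" --pt "-3.3 -1.5 0 0" --pt "-3.3 -1.5 0 0" --pt "-3.3 -1.5 0 0" --pt "-3.3 -1.5 0 0" --pt "-3.3 -1.5 0 0"

```text
clock: 8.08
eef_pos: [497.2, -206.2, 244.7]
tcp_rot: [-3.14, -0.001, 1.813]
contact_force: [1.5, 0.5, 0.1]
opening: 1.002
```

Call:
drive_tool --pt "0 0 0 0.122" --pt "0 0 0 0.122" --pt "0 0 0 0.122" --pt "0 0 0 0.122" --pt "0 0 0 0.122" --pt "0 0 0 0.122" --pt "0 0 0 0.122" --pt "0 0 0 0.122" --pt "0 0 0 0.122" --pt "0 0 0 0.122" --pt "0 0 0 0.122" --pt "0 0 0 0.122"

```text
clock: 9.08
eef_pos: [497.8, -204.5, 244.5]
tcp_rot: [-3.14, 0.001, 0.343]
contact_force: [-0.1, 0.8, -0.3]
opening: 1.001
```

Call:
drive_tool --pt "0 0 1 0.122" --pt "0 0 1 0" --pt "0 0 0 0" --pt "0 0 0 0"

```text
clock: 9.42
eef_pos: [497.6, -204.4, 224.5]
tcp_rot: [-3.14, 0.002, 0.231]
contact_force: [-0.3, -0.1, 0.3]
opening: 0.998
```

```bash
python3 - <<'E'
from h import *
a,d,p=grab('wrist','w4.png'); np.savez('w4.npz',a=a,d=d,**p); move((530,-196,150),.22)
E
```

```text
tcp [ 498.  -204.6  225.1] [-3.141e+00  1.000e-03  2.300e-01] F [ 0.2  0.4 -0.1] t 9.47 op 1.0
shift cm [ 3.32 -0.1   7.51] turn 0.01
```

View pics/w4.png

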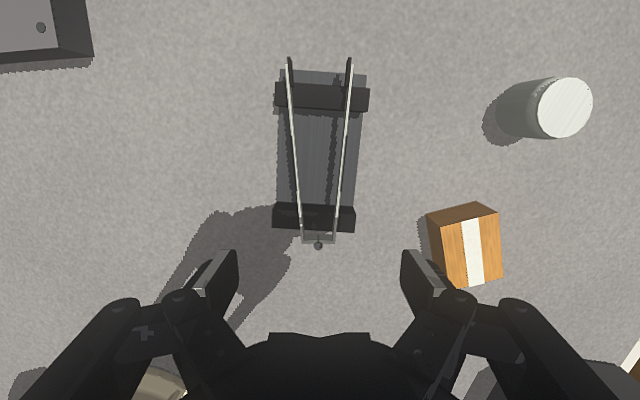

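Clear view: the left arm runs (289,58)→(301,240), the right (350,58)→(336,240), with the hinge pin at (318,245). Bars are at about (322,97) and (314,217).

```bash
python3 - <<'E'
from h import *
z=np.load('w4.npz'); P=onz([(289,58),(350,58),(301,240),(336,240),(318,245)],60,z); print(P.round(1))
t=(P[0]+P[1])/2; h=(P[2]+P[3])/2; u=(t-h)/np.linalg.norm(t-h); yaw=np.arctan2(u[1],u[0]); L=np.linalg.norm(t-h)
B=onz([(274,96),(370,100),(272,217),(356,220)],40,z); print(B.round(1), (B[0]+B[1])/2,(B[2]+B[3])/2)
for g in (h+95*u, t-100*u): print('grip',g,'yaw',yaw,L)
bm=(B.sum(0))/4; print('bar mid',bm, 'along',(bm-h)@u)
g=h+93*u
move((g[0],g[1],52),yaw)
E
```

```text
[[ 618.3 -149.1   60. ]
 [ 631.6 -205.8   60. ]
 [ 436.5 -200.1   60. ]
 [ 445.6 -238.9   60. ]
 [ 434.9 -220.4   60. ]]
[[ 582.  -138.3   40. ]
 [ 601.3 -237.9   40. ]
 [ 448.5 -161.    40. ]
 [ 467.7 -259.1   40. ]] [ 591.66066657 -188.10273251   40.        ] [ 458.09136706 -210.06197829   40.        ]
grip [ 533.65763777 -198.3485563    60.        ] yaw 0.22496726365691874 188.65111885769423
grip [ 527.46873948 -199.76482948   60.        ] yaw 0.22496726365691874 188.65111885769423
bar mid [ 524.87601682 -199.0823554    40.        ] along 86.27597167665661
tcp [ 498.  -204.6  225.1] [-3.141e+00  1.000e-03  2.300e-01] F [ 0.2  0.4 -0.1] t 9.47 op 1.0
shift cm [ 3.43  0.22 17.31] turn 0.005
```

Call:
drive_tool --pt "1.0 0.05 2.2 0" --pt "1.0 0.05 2.2 0" --pt "1.1 0.05 2.2 0" --pt "0 0 2.2 0" --pt "0 0 2.2 0" --pt "0 0 2.2 0" --pt "0 0 2.0 0" --pt "0 0 1.5 0" --pt "0 0 1.0 0" --pt "0 0 0 0"

```text
clock: 10.3
eef_pos: [528.0, -198.9, 47.1]
tcp_rot: [-3.14, 0.002, 0.228]
contact_force: [0.2, 0.5, -0.4]
opening: 0.999
```

Call:
drive_tool --pt "0 0 0 0" --pt "0 0 0 0" --pt "0 0 0 0" --pt "0 0 0 0" --jaw 0.4 --force 20

```text
clock: 10.63
eef_pos: [530.1, -199.6, 50.4]
tcp_rot: [3.14, -0.002, 0.227]
contact_force: [-0.2, 0.2, 5.2]
opening: 0.6
```

Call:
drive_tool --pt "0 0 0 0" --pt "0 0 0 0"

```text
clock: 10.8
eef_pos: [530.1, -199.7, 50.5]
tcp_rot: [3.14, -0.002, 0.227]
contact_force: [-0.9, 1.0, 6.3]
opening: 0.601
```

```bash
python3 - <<'E'
from h import *
a,d,p=grab('wrist','w5.png'); np.savez('w5.npz',a=a,d=d,**p); s=r.sense(); print(s['eef_pos'],s['tcp_rot'],s['contact_force'],s['wrist_torque'],s['opening'])
b,e,q=grab('scene'); im=np.vstack([a[:,:,::-1][60:400,120:520],cv2.resize(b[120:250,220:420,::-1],(400,260))]); cv2.imwrite('pics/c5.png',im)
E
```

```text
[ 530.11508926 -199.64521131   50.44335535] [ 3.14003811e+00 -2.39942150e-03  2.26964135e-01] [-0.64452346 -0.19539221  6.64784   ] [ 0.11085989  0.08012344 -0.02768649] 0.599788780854978
```

View pics/c5.png

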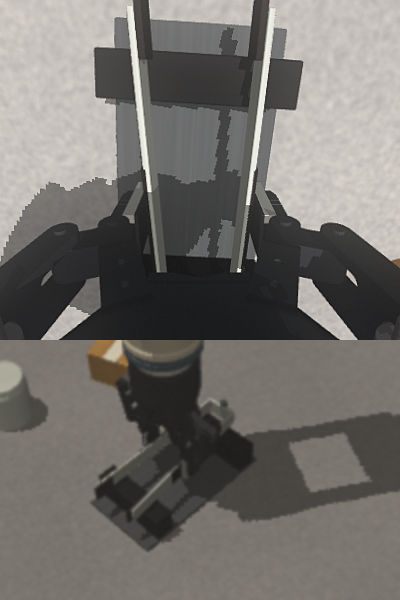

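The fingers straddle the tongs between the bars. The upward 6 N is probably the pads swinging forward against the plates. I'll close to carrying width, then lift.

Call:
drive_tool --pt "0 0 -0.2 0" --pt "0 0 -0.2 0" --pt "0 0 0 0" --pt "0 0 0 0" --jaw 0.45

```text
clock: 11.23
eef_pos: [529.0, -199.3, 53.1]
tcp_rot: [3.141, -0.0, 0.227]
contact_force: [0.3, -0.1, -0.8]
opening: 0.555
```

Call:
drive_tool --pt "0 0 -0.3 0" --pt "0 0 -0.3 0" --pt "0 0 -0.5 0" --pt "0 0 -0.5 0" --pt "0 0 -0.7 0" --pt "0 0 -0.7 0" --pt "0 0 0 0"

```text
clock: 11.82
eef_pos: [529.9, -199.6, 84.6]
tcp_rot: [3.14, -0.002, 0.227]
contact_force: [0.2, 0.7, -0.7]
opening: 0.553
```

```bash
python3 - <<'E'
from h import *
a,d,p=grab('wrist','w6.png'); np.savez('w6.npz',a=a,d=d,**p); s=r.sense(); print(s['eef_pos'],s['tcp_rot'],s['contact_force'],s['wrist_torque'],s['opening'])
b,e,q=grab('scene'); im=np.vstack([a[:,:,::-1][:340,120:520],cv2.resize(b[120:250,220:420,::-1],(400,260))]); cv2.imwrite('pics/c6.png',im)
E
```

```text
[ 529.68224663 -199.49547659   83.90123571] [ 3.14048767e+00 -1.64530955e-03  2.26810843e-01] [ 0.34865654  0.00565255 -0.47276051] [ 0.03824069 -0.01468372 -0.00534804] 0.5529170386880085
```

View pics/c6.png

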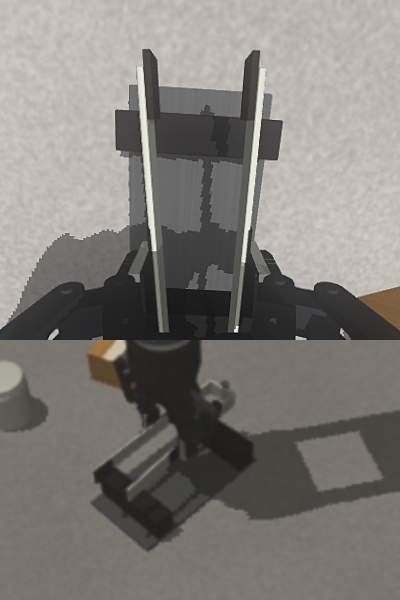

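The tongs are lifted level. The dark rubber pads show at crop (150,80) and (250,85), with the mouth open. Now I measure the tip centre in the tool frame.

```bash
python3 - <<'E'
from h import *
from scipy.spatial.transform import Rotation as Ro
z=np.load('w6.npz'); a,d=z['a'],z['d']; C=cloud(d,z); s=r.sense(); R=Ro.from_euler('xyz',s['tcp_rot']).as_matrix()
T=lambda P:((P-s['eef_pos'])@R).round(1)
g=cv2.cvtColor(a,cv2.COLOR_RGB2GRAY)
for v in (70,90,110,140,200,260,300):
    row=np.arange(230,410); m=C[v,row,2]>70
    us=row[m]; sp=np.split(us,np.nonzero(np.diff(us)>1)[0]+1)
    print(v,[(int(q[0]),int(q[-1]),T(C[v,q].mean(0)),T(C[v,q])[[0,-1],1]) for q in sp if len(q)])
v,u=np.nonzero((C[:,:,2]>70)&(np.indices(g.shape)[0]<120)&(np.indices(g.shape)[0]>20)&(abs(np.indices(g.shape)[1]-320)<90)); print('x max',T(C[v,u])[:,0].max(),v.min())
E
```

```text
70 [(256, 277, array([ 92.6, -17.7,  -8.1]), array([-21.5, -15.8])), (364, 385, array([92.6, 25. , -7.6]), array([23.3, 28.6])), (398, 398, array([  72.9,    2.8, -127.3]), array([2.8, 2.8]))]
90 [(258, 278, array([ 85. , -17.5,  -8.2]), array([-21.2, -15.3])), (362, 384, array([85.1, 24.8, -7.4]), array([22.9, 28.7]))]
110 [(260, 280, array([ 77.3, -17.1,  -7.4]), array([-20.6, -15.3])), (361, 382, array([77.3, 24.5, -7.6]), array([22.4, 28.5]))]
140 [(262, 274, array([ 65.1, -18.8,  -5.9]), array([-20.4, -18.3])), (278, 278, array([  72.9,    2.8, -127.3]), array([2.8, 2.8])), (287, 287, array([  72.9,    2.8, -127.3]), array([2.8, 2.8])), (365, 378, array([65.1, 25.4, -6.2]), array([24.6, 27.3]))]
200 [(266, 278, array([ 38.4, -18.3,  -6.2]), array([-20.4, -17.6])), (285, 285, array([  72.9,    2.8, -127.3]), array([2.8, 2.8])), (359, 372, array([38. , 24.2, -5.1]), array([23.5, 26.3]))]
260 [(244, 282, array([  9.4, -23.7,  -8.8]), array([-33.9, -16.8])), (354, 394, array([ 10.7,  28.8, -11.2]), array([21.9, 40. ]))]
300 [(230, 270, array([  9.4, -22.3, -39.7]), array([-28.3, -20.7])), (273, 285, array([-14.1, -17.3,  -7.1]), array([-19.9, -16.2])), (351, 364, array([-14.6,  22.5,  -6.5]), array([21. , 25.3])), (368, 409, array([  9.6,  28.2, -40.1]), array([26.3, 34.2]))]
x max 99.9 21
```

The wrist camera shows a bias of about 3 mm in tool y: the fingers are off by the same amount as the tongs. The tongs are therefore centred at about +0.7 mm, tips at tool x≈88, with their centre 3 mm below the TCP. I'll carry them to a hover just short of the bush.

Call:
drive_tool --pt "0 0 -0.8 0" --pt "0 0 -1.6 0" --pt "0 0 -1.6 0" --pt "0 -0.6 -1.0 0" --pt "0.2 -1.2 -0.6 0" --pt "0.2 -1.8 0 0" --pt "0.2 -1.9 0 0" --pt "0.2 -1.9 0 0" --pt "0.2 -1.9 0 0" --pt "0.3 -1.9 0 0" --pt "0.3 -1.9 0 0" --pt "0.3 -1.9 0 0"

```text
clock: 12.92
eef_pos: [512.8, -46.9, 138.5]
tcp_rot: [-3.141, 0.001, 0.227]
contact_force: [-0.4, 0.1, -0.5]
opening: 0.548
```

Call:
drive_tool --pt "0.3 -1.9 0 0" --pt "0.3 -1.9 0 0" --pt "0.3 -1.9 0 0" --pt "0.3 -1.9 0 0" --pt "0.3 -1.9 0 0" --pt "0.3 -1.9 0 0" --pt "0.3 -1.9 0 0" --pt "0.2 -1.9 0 -0.01" --pt "0 -1.8 0 -0.01" --pt "0 -1.5 0 0" --pt "0 -0.9 0 0" --pt "0 0 0 0"

```text
clock: 13.92
eef_pos: [490.8, 147.0, 138.6]
tcp_rot: [-3.141, 0.001, 0.249]
contact_force: [-0.3, 0.6, -0.3]
opening: 0.549
```

Call:
drive_tool --pt "0 0 0 0" --pt "0 0 0 0"

```text
clock: 14.08
eef_pos: [491.7, 144.9, 138.7]
tcp_rot: [3.141, 0.0, 0.247]
contact_force: [-1.3, 0.3, -1.1]
opening: 0.546
```

```bash
python3 - <<'E'
from h import *
move((492.5,148,140),.246)
a,d,p=grab('wrist','w7.png'); np.savez('w7.npz',a=a,d=d,**p)
cv2.imwrite('pics/c7.png',cv2.resize(a[0:220,200:440,::-1],None,fx=2.5,fy=2.5))
E
```

```text
tcp [491.7 144.9 138.7] [3.141 0.    0.247] F [-1.3  0.3 -1.1] t 14.08 op 0.546
shift cm [ 0.15 -0.28 -0.13] turn 0.001
```

View pics/c7.png

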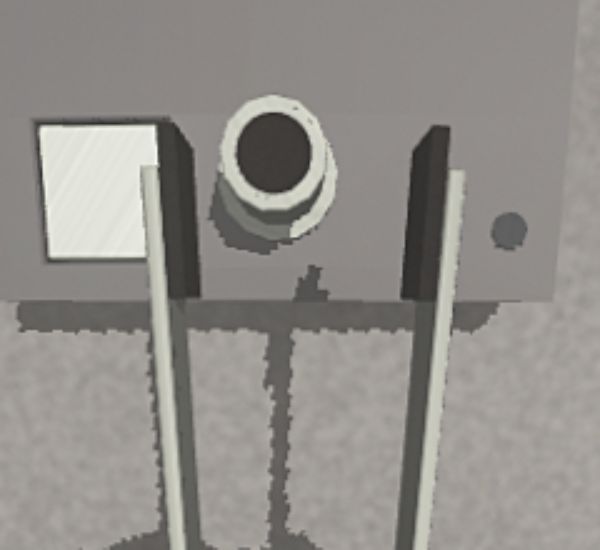

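The crop shows the bush ring centred at (273,152), so px (309,60.6), slightly left of the mouth's middle. The pads are open and clear, and the insert is flush.

```bash
python3 - <<'E'
from h import *
from scipy.spatial.transform import Rotation as Ro
z=np.load('w7.npz'); s=r.sense(); R=Ro.from_euler('xyz',s['tcp_rot']).as_matrix()
T=lambda P:((P-s['eef_pos'])@R).round(1)
print(s['eef_pos'],T(onz([(309.0,60.4)],86,z)), 'pads inner top',T(onz([(200+192/2.5,210/2.5),(200+410/2.5,210/2.5),(200+160/2.5,125/2.5),(200+450/2.5,125/2.5)],s['eef_pos'][2]+8,z)))
C=cloud(z['d'],z)
for v in (70,90,110):
    row=np.arange(250,400); m=C[v,row,2]>110; us=row[m]; sp=np.split(us,np.nonzero(np.diff(us)>1)[0]+1); print(v,[T(C[v,q].mean(0)) for q in sp])
E
```

```text
[491.87380242 144.70633147 138.72349378] [[106.7  -3.5  52.7]] pads inner top [[ 86.4 -14.4  -8. ]
 [ 86.5  20.2  -8. ]
 [ 98.9 -18.9  -8. ]
 [ 98.9  25.9  -8. ]]
70 [array([ 91.8, -18.4,  -6.9]), array([  72.3,    2.2, -126. ]), array([92. , 24.4, -6.1])]
90 [array([ 84.3, -18.1,  -7. ]), array([ 83.8,  23.2, -12.2])]
110 [array([ 76.4, -16.7, -12.2]), array([  72.3,    2.2, -126. ]), array([  72.3,    2.2, -126. ]), array([76.6, 23.8, -6.7])]
```

Call:
drive_tool --pt "0.6 -0.3 0 0" --pt "0.7 -0.37 0 0" --pt "0.6 0 0 0" --pt "0 0 0 0" --pt "0 0 0.7 0" --pt "0 0 1.0 0" --pt "0 0 1.0 0" --pt "0 0 1.0 0" --pt "0 0 1.0 0" --pt "0 0 1.0 0" --pt "0 0 0.6 0" --pt "0 0 0 0"

```text
clock: 15.13
eef_pos: [507.7, 156.1, 74.0]
tcp_rot: [3.141, 0.003, 0.247]
contact_force: [-0.2, -0.3, -1.1]
opening: 0.55
```

```bash
python3 - <<'E'
from h import *
move((507,152,71),.246)
a,d,p=grab('wrist'); b,e,q=grab('scene')
cv2.imwrite('pics/c8.png',np.vstack([cv2.resize(a[0:160,200:440,::-1],(480,320)),cv2.resize(b[270:390,320:500,::-1],(480,280),interpolation=cv2.INTER_CUBIC)]))
E
```

```text
tcp [507.7 156.1  74. ] [3.141e+00 3.000e-03 2.470e-01] F [-0.2 -0.3 -1.1] t 15.13 op 0.55
shift cm [-0.16  0.38  0.3 ] turn 0.001
```

View pics/c8.png

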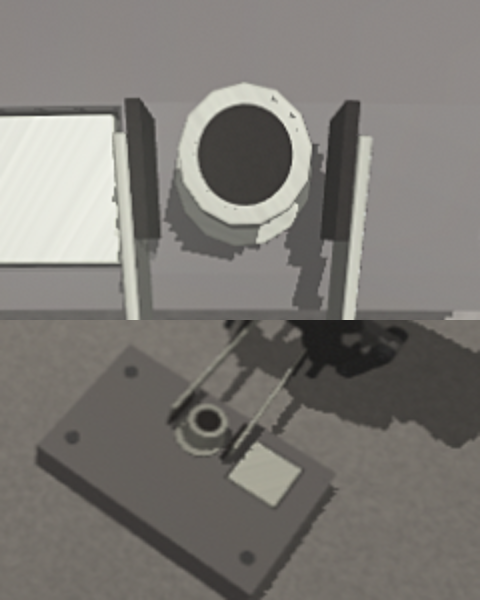

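The bush is centred in the mouth, with pads on both sides of the ring at (245,155). Closing.

Call:
drive_tool --pt "0 0 0 0" --pt "0 0 0 0" --pt "0 0 0 0" --pt "0 0 0 0" --jaw 0.52 --force 20

```text
clock: 15.57
eef_pos: [508.9, 156.5, 76.2]
tcp_rot: [-3.142, -0.001, 0.247]
contact_force: [0.8, 0.0, -1.6]
opening: 0.477
```

Call:
drive_tool --pt "0 0 0 0" --pt "0 0 0 0" --pt "0 0 0 0" --pt "0 0 0 0" --pt "0 0 0 0" --pt "0 0 0 0" --jaw 0.65 --force 25

```text
clock: 16.07
eef_pos: [508.9, 156.5, 75.9]
tcp_rot: [-3.142, -0.001, 0.247]
contact_force: [0.6, 0.8, 2.7]
opening: 0.463
```

It stopped on the bush at 39.4 mm. Lift 14 cm.

Call:
drive_tool --pt "0 0 -0.3 0" --pt "0 0 -0.6 0" --pt "0 0 -0.8 0" --pt "0 0 -0.8 0" --pt "0 0 -0.8 0" --pt "0 0 -0.8 0" --pt "0 0 -0.6 0" --pt "0 0 -0.3 0" --pt "0 0 0 0" --pt "0 0 0 0" --pt "0 0 0 0"

```text
clock: 16.98
eef_pos: [508.4, 156.3, 125.5]
tcp_rot: [3.142, 0.001, 0.247]
contact_force: [-0.1, -0.7, -2.3]
opening: 0.461
```

Call:
drive_tool --pt "0 0 -0.4 0" --pt "0 0 -0.8 0" --pt "0 0 -1.1 0" --pt "0 0 -1.2 0" --pt "0 0 -1.2 0" --pt "0 0 -1.2 0" --pt "0 0 -1.2 0" --pt "0 0 -1.0 0" --pt "0 0 -0.7 0" --pt "0 0 -0.3 0" --pt "0 0 0 0" --pt "0 0 0 0"

```text
clock: 17.98
eef_pos: [508.5, 156.3, 216.6]
tcp_rot: [3.142, 0.0, 0.247]
contact_force: [0.2, 0.3, -1.2]
opening: 0.46
```

Call:
drive_tool --pt "0 0 0 0" --pt "0 0 0 0" --pt "0 0 0 0" --pt "0 0 0 0" --pt "0 0 0 0" --pt "0 0 0 0"

```text
clock: 18.48
eef_pos: [508.7, 156.4, 216.7]
tcp_rot: [-3.142, 0.0, 0.247]
contact_force: [-0.6, -0.5, -2.0]
opening: 0.462
```

```bash
python3 - <<'E'
from h import *
move((507,152,71),.246)
a,d,p=grab('wrist'); b,e,q=grab('scene'); C=cloud(d,p); S=cloud(e,q)
m=C[40:100,290:350].reshape(-1,3); m=m[(m[:,2]>150)&(m[:,2]<300)]; print('heights wrist',np.percentile(m[:,2],[50,90]) if len(m) else None)
print('insert z scene',np.median(S[325:342,412:428,2]))
cv2.imwrite('pics/c9.png',np.vstack([cv2.resize(a[0:160,200:440,::-1],(480,320)),cv2.resize(b[180:390,300:520,::-1],(293,280),interpolation=cv2.INTER_CUBIC)[:,:480] if 0 else cv2.copyMakeBorder(cv2.resize(b[180:390,300:520,::-1],(293,280)),0,0,0,187,cv2.BORDER_CONSTANT)]))
E
```

```text
tcp [508.7 156.4 216.7] [-3.142  0.     0.247] F [-0.6 -0.5 -2. ] t 18.48 op 0.462
shift cm [-0.27  0.39 14.57] turn 0.001
heights wrist [226.59747499 227.49700402]
insert z scene 49.305987092365285
```

View pics/c9.png

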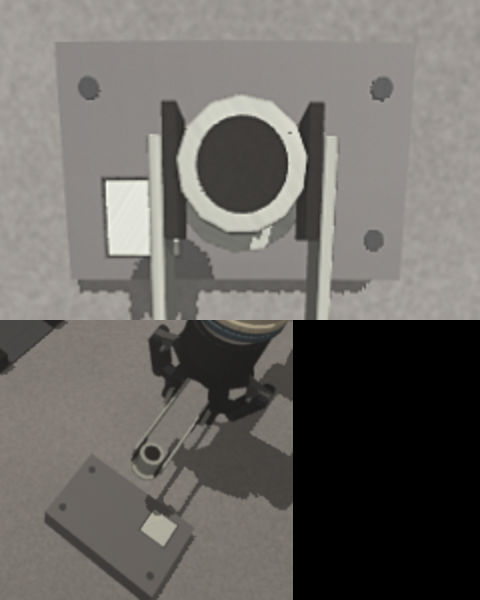

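The bush is upright between the pads with its ring at (242,163) and its top at z≈227 mm, about 14 cm up. The insert is flush. Handing in.

```bash
python3 -c "
from rig import job
print(job.sign_off())"
```

```text
the job is handed in; nothing more can be done
None
```

I pushed the insert flush, took the tongs from their rest, closed them on the bush and lifted it about 14 cm. I handed the job in at about 18.6 s of the 54 s allowed, with the arm holding the bush up; sign-off gave no verdict.

- **Insert:** it met a hard stop at about 15 N. By depth it then read 50.2 mm against 50.3 mm for the block's top, and 49.3 mm from the scene camera at the end.
- **Bush:** its top is at about 227 mm, so its centre is near 209 mm; it started at about 68 mm. The last picture shows it upright between the pads.
- **Tongs:** the grip stayed steady at about 39 mm (40 mm expected when closed on the bush). The last pose readings, half a second apart, agreed within 0.2 mm.
- **Disagreements:** the wrist camera read about 3 mm off sideways, so I lined the tips up with the bush within one picture. The force sensor showed 6 N upwards as the fingers first closed on the tongs. I put that down to the pads swinging forward, and it vanished once I raised the hand 4 mm.
- **Not checked directly:** I could not read the contact force on the bush or the tongs' closing angle. I did not re-measure the tape roll, tin or carton after the start, but the hand and tongs never worked close to them.

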